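# Clamp a sample tube in the marking cradle

## Task

Take the longer of the two capped metal sample tubes off the tube rest and lay it gently, without dropping it, in the two V-blocks of the marking cradle, sticking out about equally at both ends. Then swing the clamp strap over so that it lies down on the tube. Leave the short tube on its rest.

Things in the scene. Friction and masses are not known exactly. Their poses are not given: they have to be found in the camera images.
- long_tube: long sample tube: aluminium cylinder, 30 mm diameter, 160 mm long, black cap of the same diameter at one end (either way round is right), up to 0.35 kg. Origin mid-length on its axis; y along it. It starts level in one of two places of the steel tube rest, axis 45 mm above the table, on two notched rails 8 mm thick, 32 mm either side of its middle; the middle is free to grasp
- short_tube: short sample tube, to be left alone: same look and diameter, 30 mm, but 90 mm long. Origin mid-length on its axis; y along it. It lies in the rest's other place, parallel to the long tube, axes 84 mm apart and 45 mm above the table. The rest's base plate is 6 mm thick, its rails' tops 38 mm high
- cradle: marking cradle, fixed: dark plate 100 x 170 x 10 mm, origin under its centre, z up, y along the V grooves. Two aluminium V-blocks at y = -55 and +55 mm, each 20 mm thick (y), 60 mm wide, 56 mm high; 90 degree V, mouth 48 mm wide, bottom 32 mm high. A seated 30 mm tube has its axis at x = 0, 53 mm high. Fingers fit between the blocks. The strap's hinge cheeks (85 mm high) stand at +x, +y
- strap (a joint): clamp strap, rad: steel bar 80 x 18 x 5 mm, in cradle frame at y = +55, hinged along y at x = +42, 75 mm high. 0: level, pointing to -x, its pad resting on the seated tube; 1.57 upright; 2.1 leaning back to +x on its stop, where it starts (tip at x = 82, 144 mm high). Loose, softly damped: pushed past upright towards -x it sinks by itself in 2 s. Lower stop -0.15

How it is judged (in metres and radians):
On the way, in this order (a step that is already met when the one before it is completed fails the run):
1. the long tube lies in both V-blocks, while the strap is still open (x of long_tube in the frame of cradle between -0.008 and 0.008 m and y of long_tube in the frame of cradle between -0.02 and 0.02 m and z of long_tube in the frame of cradle between 0.045 and 0.061 m and angle between the y axis of long_tube and the y axis of cradle, either way round below 0.17 rad and linear speed of long_tube below 0.03 m/s and value of joint strap above 1.3 rad), for 0.2 s.
2. the strap lies down on the tube (x of long_tube in the frame of cradle between -0.008 and 0.008 m and y of long_tube in the frame of cradle between -0.02 and 0.02 m and z of long_tube in the frame of cradle between 0.045 and 0.061 m and angle between the y axis of long_tube and the y axis of cradle, either way round below 0.17 rad and value of joint strap between -0.1 and 0.12 rad), for 0.2 s.
At the end, for the whole second after the job is handed in: The long tube rests in both V-blocks: middle within 8 mm of the V's centre line and of the seated height, within 20 mm of midway between the blocks, axis within 10 degrees of the grooves. The strap lies still on it (-0.1 to 0.12 rad). The short tube is within 30 mm of its start (all of step 2 and linear speed of long_tube below 0.03 m/s and velocity of joint strap between -0.1 and 0.1 rad/s and distance of short_tube from where it was at the start of the episode below 0.03 m); the robot touches nothing.
It fails at once if the short tube is moved (by more than 30 mm) (distance of short_tube from where it was at the start of the episode above 0.03 m).
It fails at once if the long tube is dropped (falls free faster than 0.8 m/s, a drop of about 30 mm) (linear speed of long_tube above 0.8 m/s and contact force between the fingers and long_tube below 0.1 N).
It also fails if it takes over 48 s, if anything falls off the work surface, if the arm or the gripper's body presses on something with over 40 N, if the wrist force passes 120 N, or if a joint passes its speed limit or range.

## Robot

A 7-joint arm with a two-finger parallel gripper is mounted at the origin on the work surface. World frame = base frame: x ahead of the robot, y to its left, z up, the work surface at z = 0. Lengths are in mm, angles in rad, forces in N, time in s.
With the tool pointing down it reaches from about 400 to 875 mm from the base axis. Payload 4.4 kg.
Tool frame: the origin (TCP) lies between the finger pads; the fingertips stand ctrl.tcp_to_tips ahead of it and the grasp point (between the pads) lies 8 mm behind it (ctrl.tcp_to_tips is the distance from the TCP to the fingertips, in mm); z points along the fingers, y is the direction in which the jaws open and shut (so a half turn about z gives the same grasp; the last joint's range is limited). The gripper opens to 85 mm and grips with 20 to 120 N. Pads are 22 mm wide; open, the fingers measure 114 mm over their backs; the gripper's body (76 mm by 85 mm) begins 54 mm behind the grasp point. The pads swing forward as they close: fully open they stand 13 mm farther back than shut.
Start: joints at [-1.402, 0.628, 0.038, 1.517, -0.027, 0.996, -0.02], TCP at [151.196, 632.185, 242.313] pointing down, gripper open.
Joint ranges: [-3.06, 3.06], [-0.37, 2.12], [-1.25, 1.32], [0.18, 2.47], [-1.1, 4.24], [0.23, 1.98], [-2.94, 2.94]. Speed limits (rad/s): [2.57, 2.57, 3.14, 3.14, 3.14, 3.14, 3.14].

## Interface

Orientations are given as [roll, pitch, yaw] about the fixed x, y, z axes, in that order (R = Rz(yaw) Ry(pitch) Rx(roll)).
In Python, from cell import ctrl gives the robot as it stands.
- The arm moves only by the tool send_rows, never from a script. Its argument "rows" is a list of rows, each an object of numbers: "x", "y", "z": the shift along the world's x, y, z in cm; "roll": the turn about the world's z in degrees; "claw": the closure, from 0 (fully open) to 1 (shut). A call has 1 to 5 rows; each row is the pose to reach, as a shift and turn from the pose commanded when the call began; what a row does not reach only later rows make up. A row lasts 1/12 s, in which the tool goes at most 41.7 mm and 7.16 degrees, less where a joint would pass 70% of its speed; a pose out of reach is approached as far as the arm can. A call with a gripper value outside its range is refused whole. The fingers move at their own pace and stop on an object; the grip force is fixed at half the most. Time passes only in rows, so rows that repeat a pose let the fingers close. It gives the time, the measured TCP pose, the force and the opening at its end, in the units of the state.
- ctrl.read_state(): the state, without advancing time (a new reading comes with each control period).
- ctrl.get_image(name): name is "scene" or "side" or "wrist"; returns (picture, depth): 400x640x3 uint8, blue, green, red; 400x640 float32, mm along the optical axis (not along the pixel's ray), 0 where there is no reading.
- ctrl.get_calibration(name): a dict with "intrinsics" (3x3 intrinsics, pixels), "T" (4x4, takes a point from camera to world coordinates). Camera axes: x right, y down, z forward; pixel columns grow to the right and rows downward; lengths in mm; the calibration is good to about 2 mm. A picture is of the moment at which its call begins: read the wrist's pose just before it. get_calibration takes no time and is no camera call; for the wrist camera it gives the pose at the moment of the call.
- ctrl.finish_job(): hands the job in, once; it reports no verdict.
Trained networks look in the newest picture that a camera, given by its name, has taken for a name from the list of things; names that differ only in an ending like _2 or _b are one class to them, and where a whole thing is asked for, a point or a joint stands for the part that bears it (a point fixed in the world has none). Each returns a list of dicts, best first, with "confidence" (0 to 1); they miss things now and then, are a little off and sometimes report something else, mostly with a low value. They report only what shows in the picture. A call takes as long as a camera call.
- ctrl.recognise(camera, query): "uv" ([column, row] in pixels, amid what is visible of it).
- ctrl.regions_of(camera, query): "region" (400x640 bool, what is visible of it) and "uv" ([column, row] in pixels, amid what is visible of it).
- ctrl.place_of(camera, query): "uv" ([column, row] in pixels: a listed point, or the origin of a listed thing).
The state is a dict: "clock": time; "qpos": joint angles; "qd": joint speeds; "tau": joint torques, N m; "eef_pos": TCP position; "tool_rot": TCP orientation; "force": force on the tool from outside, world axes, zero at the start; "torque": the same for the moment, N m; "width": finger opening in mm.
Only numpy, scipy, OpenCV 4.12 (cv2) and the standard library are available. Lean on these libraries where they do the work, as an engineer would, in place of code of your own. Each camera call takes 0.05 s, during which the arm holds its last target. There are 200 camera calls.

## Working session

There is one attempt and no reset: what is moved stays moved. The work goes in short steps, Python scripts to look and compute and a tool call to move; the robot and the scene stay as the last step left them, time stands still between calls to the robot, and variables do not carry over. Pictures are saved under pics/ and viewed, on a budget of 10 in all, crops included, one or two more only if the job needs it, and the job is handed in when it is done.

Besides the shell and the picture viewer there is one more tool, called after "Call:" in YAML: its name, and indented under it one key for each argument. send_rows: Moves the arm, as the interface text tells. Its arguments: {"type":"object","properties":{"rows":{"type":"array"}},"required":["rows"]}

```bash
mkdir -p pics; cat > h.py <<'E'
from cell import ctrl
import numpy as np, cv2
def pts(cam,depth,mask):
    c=ctrl.get_calibration(cam);K=np.array(c["intrinsics"]);T=np.array(c["T"])
    v,u=np.nonzero(mask&(depth>0));z=depth[v,u]
    P=np.c_[(u-K[0,2])*z/K[0,0],(v-K[1,2])*z/K[1,1],z]
    return P@T[:3,:3].T+T[:3,3]
E
python3 - <<'E'
from h import *
s=ctrl.read_state();print(s["clock"],s["eef_pos"],s["tool_rot"],s["width"],ctrl.tcp_to_tips)
ims=[]
for cam in["scene","side"]:
    im,d=ctrl.get_image(cam);im=im.copy()
    for q in["long_tube","short_tube","cradle","strap"]:
        for r in ctrl.regions_of(cam,q)[:2]:
            P=pts(cam,d,r["region"])
            if len(P)<10: print(cam,q,'few');continue
            m=np.median(P,0);p=P[np.abs(P-m).max(1)<130]
            w,V=np.linalg.eigh(np.cov(p[:,:2].T))
            print(cam,q,round(r["confidence"],2),np.round(r["uv"]),len(P),m.round(),np.percentile(p,1,0).round(),np.percentile(p,99,0).round(),'dir',V[:,1].round(3),(np.ptp((p-m)[:,:2]@V[:,1])).round())
            cv2.circle(im,tuple(int(x) for x in r["uv"]),4,(0,0,255),-1);cv2.putText(im,q[:5],tuple(int(x) for x in r["uv"]),0,.5,(0,0,255))
    ims.append(im)
cv2.imwrite("pics/a.png",cv2.resize(np.vstack(ims),(480,600)))
cv2.imwrite("pics/a0.png",ims[0])
E
```

```text
0.0 [151.02679143 631.58735747 241.39936529] [-3.13970876e+00  8.96860694e-06  2.90683721e+00] 85.62097728046791 11.0
scene long_tube 0.82 [261. 156.] 1102 [ 501. -150.   57.] [ 468. -240.    1.] [518. -79.  62.] dir [0.113 0.994] 175.0
scene short_tube 0.77 [225. 177.] 691 [ 582. -160.   57.] [ 551. -214.    6.] [ 597. -125.   62.] dir [0.08  0.997] 119.0
scene cradle 0.75 [370. 286.] 5190 [544. 165.  11.] [478.  78.   7.] [598. 245. 124.] dir [-0.218  0.976] 169.0
scene strap 0.66 [393. 313.] 257 [586. 228. 123.] [553. 214.  11.] [606. 240. 146.] dir [-0.973 -0.23 ] 59.0
side long_tube 0.63 [374. 167.] 852 [ 489. -142.   55.] [ 473. -235.   34.] [514. -79.  60.] dir [0.135 0.991] 162.0
side short_tube 0.83 [339. 152.] 483 [ 571. -157.   53.] [ 559. -212.   33.] [ 595. -126.   60.] dir [0.195 0.981] 92.0
side cradle 0.93 [250. 269.] 7001 [537. 201.  10.] [474.  80.   0.] [598. 247. 134.] dir [0.053 0.999] 184.0
side strap 0.67 [194. 241.] 749 [580. 227. 113.] [556. 214.  75.] [603. 239. 144.] dir [-0.966 -0.26 ] 49.0
side strap 0.5 [373. 168.] 884 [ 489. -142.   55.] [ 472. -237.   31.] [515. -79.  60.] dir [0.126 0.992] 191.0
```

View pics/a0.png

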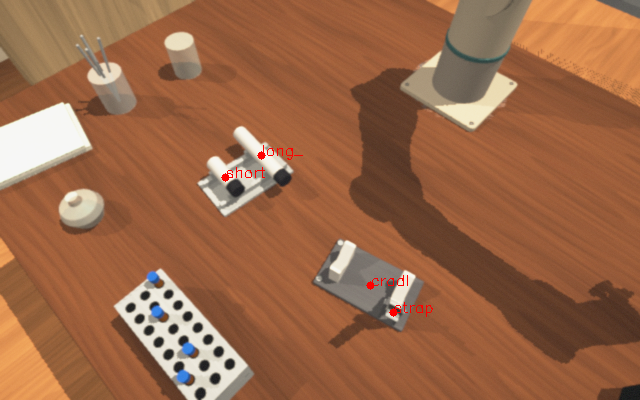

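The scene view shows the long tube at (261,156), the short tube at (225,177), and the cradle at (370,286) with its strap at (393,313). The networks' positions match the picture. Next I'll fit exact poses.

```bash
python3 - <<'E'
from h import *
from scipy.optimize import least_squares
for cam in["scene","side"]:
    im,d=ctrl.get_image(cam)
    for q in["long_tube","short_tube","cradle"]:
        r=ctrl.regions_of(cam,q)[0];P=pts(cam,d,r["region"])
        m=np.median(P,0);P=P[np.linalg.norm(P[:,:2]-m[:2],axis=1)<140]
        if q!="cradle":
            P=P[(P[:,2]>42)&(P[:,2]<64)]
            f=lambda p:np.hypot((P[:,0]-p[0])*np.cos(p[1])+(P[:,1]-m[1])*np.sin(p[1]),P[:,2]-p[2])-15
            s=least_squares(f,[m[0],-.1,45],loss="soft_l1",f_scale=1).x
            a=np.array([-np.sin(s[1]),np.cos(s[1])]);t=(P[:,:2]-[s[0],m[1]])@a
            lo,hi=np.percentile(t,[.5,99.5]);print(cam,q,'axis ang(yaw)',s[1].round(3),'z',s[2].round(1),'len',(hi-lo).round(),'mid',(np.array([s[0],m[1]])+a*(lo+hi)/2).round(1))
        else:
            A=pts(cam,d,np.ones(d.shape,bool));A=A[np.linalg.norm(A[:,:2]-m[:2],axis=1)<150]
            for lab,S in(("plate",P[(P[:,2]<14)&(P[:,2]>6)]),("tops",A[(A[:,2]>50)&(A[:,2]<60)])):
                print(cam,lab,len(S),[np.round(x,1) for x in cv2.minAreaRect(S[:,:2].astype(np.float32))])
            S=A[(A[:,2]>54)&(A[:,2]<58.5)]
            n,l=cv2.connectedComponents(cv2.dilate((np.histogram2d(S[:,0],S[:,1],bins=[np.arange(400,700,2),np.arange(0,320,2)])[0]>0).astype(np.uint8),np.ones((5,5))))
            for i in range(1,n):
                x,y=np.nonzero(l==i)
                if len(x)>30: R=cv2.minAreaRect(np.c_[400+2*x,2*y].astype(np.float32));print('  top',len(x),[np.round(v,1) for v in R])
E
```

```text
scene long_tube axis ang(yaw) -0.116 z 44.8 len 159.0 mid [ 495.4 -158.5]
scene short_tube axis ang(yaw) -0.117 z 44.8 len 89.0 mid [ 578.6 -169.8]
scene plate 3922 [array([537.2, 159.5]), array([100.8, 170.2]), np.float64(13.7)]
scene tops 327 [array([545.5, 161.7]), array([ 80.4, 129.6]), np.float64(13.6)]
  top 150 [array([499., 206.]), array([28., 22.]), np.float64(90.0)]
  top 134 [array([524., 100.]), array([28., 20.]), np.float64(90.0)]
  top 115 [array([547.2, 218.4]), array([17.7, 30.4]), np.float64(18.4)]
  top 136 [array([574.1, 111.6]), array([18.8, 29. ]), np.float64(11.3)]
side long_tube axis ang(yaw) -0.116 z 43.9 len 160.0 mid [ 495.2 -159. ]
side short_tube axis ang(yaw) -0.109 z 43.8 len 86.0 mid [ 578.4 -169.5]
side plate 3598 [array([536.3, 159.6]), array([100.1, 169.9]), np.float64(13.6)]
side tops 433 [array([545.3, 163.7]), array([ 79.5, 136.2]), np.float64(13.5)]
  top 124 [array([497.8, 204.7]), array([17.5, 29.6]), np.float64(14.0)]
  top 117 [array([523.,  99.]), array([26., 18.]), np.float64(90.0)]
  top 240 [array([555., 221.]), array([38., 34.]), np.float64(90.0)]
  top 131 [array([574.2, 110.5]), array([18.7, 29.7]), np.float64(8.1)]
```

Call:
send_rows:
  rows:
    - {"x": 2.4,"y": -3.2,"z": 0,"roll": -7,"claw": 0}
    - {"x": 4.8,"y": -6.4,"z": 0,"roll": -14,"claw": 0}
    - {"x": 7.2,"y": -9.6,"z": 0,"roll": -21,"claw": 0}
    - {"x": 9.6,"y": -12.8,"z": 0,"roll": -28,"claw": 0}
    - {"x": 12,"y": -16,"z": 0,"roll": -35,"claw": 0}

```text
clock: 1.32
eef_pos: [272.1, 470.7, 242.6]
tool_rot: [3.141, -0.0, 2.29]
force: [0.3, 0.3, -1.1]
width: 85.3
```

Call:
send_rows:
  rows:
    - {"x": 2.4,"y": -3.2,"z": 0,"roll": -7,"claw": 0}
    - {"x": 4.8,"y": -6.4,"z": 0,"roll": -14,"claw": 0}
    - {"x": 7.2,"y": -9.6,"z": 0,"roll": -21,"claw": 0}
    - {"x": 9.6,"y": -12.8,"z": 0,"roll": -28,"claw": 0}
    - {"x": 12,"y": -16,"z": 0,"roll": -35,"claw": 0}

```text
clock: 1.73
eef_pos: [392.1, 310.7, 242.7]
tool_rot: [3.141, -0.001, 1.679]
force: [0.5, 1.2, 0.6]
width: 85.5
```

Call:
send_rows:
  rows:
    - {"x": 1.8,"y": -3.6,"z": 0,"roll": -2.6,"claw": 0}
    - {"x": 3.6,"y": -7.2,"z": 0,"roll": -5.3,"claw": 0}
    - {"x": 5.4,"y": -10.8,"z": 0,"roll": -8,"claw": 0}
    - {"x": 7.2,"y": -14.4,"z": 0,"roll": -10.5,"claw": 0}
    - {"x": 9,"y": -18,"z": 0,"roll": -13.2,"claw": 0}

```text
clock: 2.15
eef_pos: [481.9, 130.5, 242.6]
tool_rot: [3.141, -0.001, 1.453]
force: [0.7, -0.7, -0.1]
width: 85.4
```

Call:
send_rows:
  rows:
    - {"x": 0,"y": -4,"z": 0,"roll": 0,"claw": 0}
    - {"x": 0,"y": -8,"z": 0,"roll": 0,"claw": 0}
    - {"x": 0,"y": -12,"z": 0,"roll": 0,"claw": 0}
    - {"x": 0,"y": -16,"z": 0,"roll": 0,"claw": 0}
    - {"x": 0,"y": -20,"z": 0,"roll": 0,"claw": 0}

```text
clock: 2.57
eef_pos: [481.0, -69.6, 242.6]
tool_rot: [3.141, -0.0, 1.455]
force: [0.7, -0.3, 0.1]
width: 85.4
```

```bash
python3 -c "
from h import *
s=ctrl.read_state();print(s['clock'],s['eef_pos'],s['tool_rot'],s['qpos'])"
```

```text
2.5667 [481.03775019 -69.58142881 242.57986175] [ 3.14093016e+00 -3.51480635e-04  1.45499531e+00] [-0.25077728  0.42987954  0.47406115  1.97176265 -0.26894283  0.80017314
  0.25939282]
```

Call:
send_rows:
  rows:
    - {"x": 0.5,"y": -3,"z": -2,"roll": 0,"claw": 0}
    - {"x": 1,"y": -6,"z": -4,"roll": 0,"claw": 0}
    - {"x": 1.4,"y": -8.9,"z": -6,"roll": 0,"claw": 0}
    - {"x": 1.4,"y": -8.9,"z": -9,"roll": 0,"claw": 0}
    - {"x": 1.4,"y": -8.9,"z": -9,"roll": 0,"claw": 0}

```text
clock: 2.98
eef_pos: [492.4, -158.0, 148.4]
tool_rot: [-3.134, -0.0, 1.451]
force: [-0.8, 1.5, -0.2]
width: 85.3
```

```bash
python3 - <<'E'
from h import *
from scipy.optimize import least_squares
im,d=ctrl.get_image("wrist")
P=pts("wrist",d,np.ones(d.shape,bool));P=P[(np.hypot(P[:,0]-495,P[:,1]+159)<100)&(np.abs(P[:,0]-495)<28)&(P[:,2]>46)&(P[:,2]<64)]
f=lambda p:np.hypot((P[:,0]-p[0])*np.cos(p[1])+(P[:,1]+159)*np.sin(p[1]),P[:,2]-p[2])-15
print(len(P),least_squares(f,[495,-.1,45],loss="soft_l1").x,P.min(0),P.max(0))
cv2.imwrite("pics/b.png",im)
E
```

```text
6797 [ 4.96274654e+02 -1.14324892e-01  4.75454243e+01] [ 473.34454478 -239.44912876   46.83421085] [520.00958819 -78.22713815  63.99094201]
```

View pics/b.png

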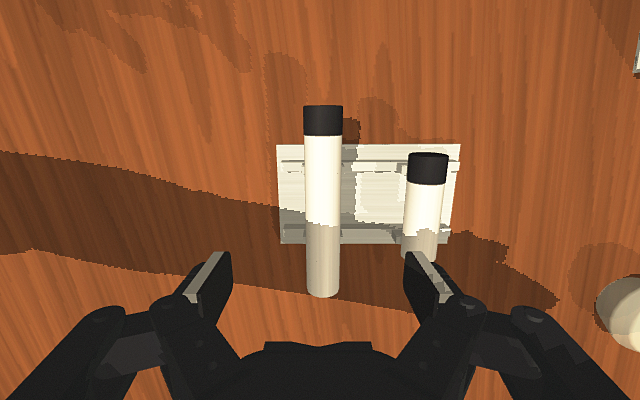

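The wrist view shows the long tube at (324,200) centred between the open fingers, and the short tube at (426,205). The fit agrees to about 1 mm, so I'll descend.

Call:
send_rows:
  rows:
    - {"x": 0,"y": 0,"z": -2,"roll": 0,"claw": 0}
    - {"x": 0,"y": 0,"z": -4,"roll": 0,"claw": 0}
    - {"x": 0,"y": 0,"z": -6,"roll": 0,"claw": 0}
    - {"x": 0,"y": 0,"z": -7,"roll": 0,"claw": 0}
    - {"x": 0,"y": 0,"z": -7,"roll": 0,"claw": 0}

```text
clock: 3.45
eef_pos: [494.9, -155.5, 81.8]
tool_rot: [-3.14, -0.001, 1.456]
force: [-0.2, -0.4, 0.3]
width: 85.6
```

Call:
send_rows:
  rows:
    - {"x": 0,"y": 0,"z": -1.5,"roll": 0,"claw": 0}
    - {"x": 0,"y": 0,"z": -3,"roll": 0,"claw": 0}
    - {"x": 0,"y": 0,"z": -4.4,"roll": 0,"claw": 0}
    - {"x": 0,"y": 0,"z": -4.4,"roll": 0,"claw": 0}
    - {"x": 0,"y": 0,"z": -4.4,"roll": 0,"claw": 0}

```text
clock: 3.87
eef_pos: [495.8, -156.6, 39.3]
tool_rot: [3.141, -0.0, 1.455]
force: [0.5, -0.8, -0.1]
width: 85.5
```

Call:
send_rows:
  rows:
    - {"x": 0,"y": 0,"z": 0,"roll": 0,"claw": 0.5}
    - {"x": 0,"y": 0,"z": 0,"roll": 0,"claw": 0.6}
    - {"x": 0,"y": 0,"z": 0,"roll": 0,"claw": 0.7}
    - {"x": 0,"y": 0,"z": 0,"roll": 0,"claw": 0.8}
    - {"x": 0,"y": 0,"z": 0,"roll": 0,"claw": 0.9}

```text
clock: 4.28
eef_pos: [496.0, -157.0, 39.0]
tool_rot: [3.14, 0.0, 1.455]
force: [-2.0, -0.2, 8.4]
width: 28.2
```

Call:
send_rows:
  rows:
    - {"x": 0,"y": 0,"z": 0,"roll": 0,"claw": 0.9}
    - {"x": 0,"y": 0,"z": 0,"roll": 0,"claw": 0.9}
    - {"x": 0,"y": 0,"z": 0,"roll": 0,"claw": 0.9}
    - {"x": 0,"y": 0,"z": 0,"roll": 0,"claw": 0.9}
    - {"x": 0,"y": 0,"z": 0,"roll": 0,"claw": 0.9}

```text
clock: 4.7
eef_pos: [496.0, -156.9, 39.1]
tool_rot: [3.14, 0.0, 1.455]
force: [-0.2, -1.0, 5.5]
width: 28.3
```

Call:
send_rows:
  rows:
    - {"x": 0,"y": 0,"z": 0.8,"roll": 0,"claw": 0.9}
    - {"x": 0,"y": 0,"z": 2.5,"roll": 0,"claw": 0.9}
    - {"x": 0,"y": 0,"z": 5,"roll": 0,"claw": 0.9}
    - {"x": 0,"y": 0,"z": 7.5,"roll": 0,"claw": 0.9}
    - {"x": 0,"y": 0,"z": 10,"roll": 0,"claw": 0.9}

```text
clock: 5.12
eef_pos: [494.2, -156.6, 139.3]
tool_rot: [-3.14, -0.0, 1.454]
force: [0.3, -0.3, -2.8]
width: 28.2
```

Call:
send_rows:
  rows:
    - {"x": 0.4,"y": 1.5,"z": 2,"roll": 1,"claw": 0.9}
    - {"x": 0.8,"y": 4,"z": 4,"roll": 3,"claw": 0.9}
    - {"x": 1.2,"y": 7,"z": 4,"roll": 6,"claw": 0.9}
    - {"x": 1.6,"y": 10,"z": 4,"roll": 9,"claw": 0.9}
    - {"x": 2,"y": 13,"z": 4,"roll": 12,"claw": 0.9}

```text
clock: 5.53
eef_pos: [514.6, -25.5, 178.9]
tool_rot: [-3.141, -0.0, 1.666]
force: [0.6, -0.2, -4.0]
width: 28.2
```

Call:
send_rows:
  rows:
    - {"x": 0.4,"y": 3,"z": 0,"roll": 2,"claw": 0.9}
    - {"x": 0.8,"y": 6,"z": 0,"roll": 4,"claw": 0.9}
    - {"x": 1.2,"y": 9,"z": 0,"roll": 6,"claw": 0.9}
    - {"x": 1.6,"y": 11.5,"z": 0,"roll": 8.3,"claw": 0.9}
    - {"x": 1.8,"y": 13,"z": 0,"roll": 8.3,"claw": 0.9}

```text
clock: 5.95
eef_pos: [532.5, 107.2, 178.2]
tool_rot: [-3.141, -0.002, 1.815]
force: [0.1, -0.6, -3.4]
width: 28.0
```

```bash
python3 - <<'E'
from h import *
s=ctrl.read_state();print(s['clock'],s['eef_pos'],s['tool_rot'],s['width'],s['force'])
im,d=ctrl.get_image("side")
cv2.imwrite("pics/c.png",im)
E
```

```text
5.95 [532.50568013 107.20353743 178.20854206] [-3.14080963e+00 -1.95703579e-03  1.81458397e+00] 27.99349461659862 [ 0.14013516 -0.59678432 -3.41903076]
```

View pics/c.png

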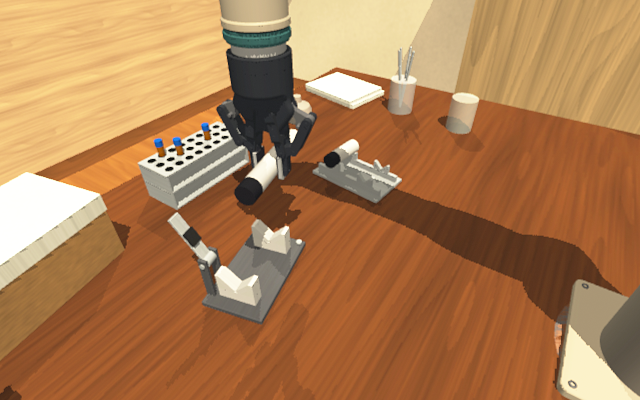

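The tube is held at (265,175) in the side view. The cradle at (255,270) is empty, with the strap open at (193,240).

Call:
send_rows:
  rows:
    - {"x": 0.1,"y": 2,"z": 0,"roll": 0,"claw": 0.9}
    - {"x": 0.2,"y": 4,"z": 0,"roll": 0,"claw": 0.9}
    - {"x": 0.3,"y": 5.6,"z": 0,"roll": 0,"claw": 0.9}
    - {"x": 0.3,"y": 5.6,"z": -1,"roll": 0,"claw": 0.9}
    - {"x": 0.3,"y": 5.6,"z": -1,"roll": 0,"claw": 0.9}

```text
clock: 6.42
eef_pos: [534.4, 159.7, 166.8]
tool_rot: [-3.138, 0.0, 1.811]
force: [-1.0, -0.5, -3.8]
width: 28.2
```

```bash
cat > m.py <<'E'
from h import *
from scipy.optimize import least_squares
s=ctrl.read_state();e=s['eef_pos'];print(s['clock'],e.round(1),s['tool_rot'].round(3),round(s['width'],1),s['force'].round(1))
zt=e[2]+6
for cam in["scene","side","wrist"]:
    im,d=ctrl.get_image(cam)
    R=ctrl.regions_of(cam,"long_tube")
    for r in R[:2]:
        P=pts(cam,d,r["region"]);P=P[(np.hypot(P[:,0]-e[0],P[:,1]-e[1])<100)&(np.abs(P[:,2]-zt)<22)]
        if len(P)<80: continue
        th=.238;a=lambda p:np.array([-np.sin(p[2])*np.cos(p[3]),np.cos(p[2])*np.cos(p[3]),np.sin(p[3])])
        def f(p):
            D=P-[p[0],e[1],p[1]];A=a(p);return np.linalg.norm(np.cross(D,A),axis=1)-15
        p=least_squares(f,[e[0],zt,th,0],loss="soft_l1").x;A=a(p)
        t=(P-[p[0],e[1],p[1]])@A;lo,hi=np.percentile(t,[.5,99.5])
        mid=np.array([p[0],e[1],p[1]])+A*(lo+hi)/2
        c,sn=np.cos(th),np.sin(th);q=mid[:2]-[536.8,159.6]
        print(cam,len(P),'mid',mid.round(1),'len',round(hi-lo),'yaw',p[2].round(3),'tilt',p[3].round(3),'cradle xy',round(c*q[0]+sn*q[1],1),round(-sn*q[0]+c*q[1],1))
    cv2.imwrite(f"pics/m_{cam}_{s['clock']:.0f}.png",im)
E
python3 m.py
```

```text
6.4167 [534.4 159.7 166.8] [-3.138  0.     1.811] 28.2 [-1.  -0.5 -3.8]
scene 1934 mid [534.4 156.7 172.6] len 158 yaw 0.24 tilt 0.003 cradle xy -3.0 -2.2
side 1458 mid [534.3 161.5 172.8] len 147 yaw 0.236 tilt 0.002 cradle xy -2.0 2.5
wrist 15657 mid [530.6 179.7 175. ] len 108 yaw 0.236 tilt 0.002 cradle xy -1.3 21.0
```

Call:
send_rows:
  rows:
    - {"x": 0.1,"y": 0,"z": -1.5,"roll": 0,"claw": 0.9}
    - {"x": 0.2,"y": 0,"z": -3.5,"roll": 0,"claw": 0.9}
    - {"x": 0.2,"y": 0,"z": -5.5,"roll": 0,"claw": 0.9}
    - {"x": 0.2,"y": 0,"z": -7.5,"roll": 0,"claw": 0.9}
    - {"x": 0.2,"y": 0,"z": -7.5,"roll": 0,"claw": 0.9}

```text
clock: 7.13
eef_pos: [535.9, 158.1, 90.4]
tool_rot: [-3.135, 0.0, 1.808]
force: [-0.5, 0.1, -3.4]
width: 28.0
```

Call:
send_rows:
  rows:
    - {"x": 0,"y": 0,"z": 0,"roll": 0,"claw": 0.9}
    - {"x": 0,"y": 0,"z": 0,"roll": 0,"claw": 0.9}

```text
clock: 7.3
eef_pos: [539.1, 158.9, 94.3]
tool_rot: [3.14, 0.0, 1.808]
force: [0.0, -0.6, -2.3]
width: 28.3
```

```bash
python3 m.py
```

```text
7.3 [539.1 158.9  94.3] [3.14  0.    1.808] 28.3 [ 0.  -0.6 -2.3]
scene 1583 mid [539.  156.2 100.2] len 158 yaw 0.237 tilt 0.002 cradle xy 1.4 -3.8
side 1291 mid [538.2 163.2  99.7] len 146 yaw 0.237 tilt 0.004 cradle xy 2.2 3.2
wrist 15605 mid [532.8 181.2 100.5] len 108 yaw 0.238 tilt 0.003 cradle xy 1.2 22.0
```

Call:
send_rows:
  rows:
    - {"x": -0.1,"y": 0.2,"z": -0.8,"roll": 0,"claw": 0.9}
    - {"x": -0.2,"y": 0.2,"z": -1.6,"roll": 0,"claw": 0.9}
    - {"x": -0.2,"y": 0.2,"z": -2.4,"roll": 0,"claw": 0.9}
    - {"x": -0.2,"y": 0.2,"z": -3.1,"roll": 0,"claw": 0.9}
    - {"x": -0.2,"y": 0.2,"z": -3.6,"roll": 0,"claw": 0.9}

```text
clock: 8.02
eef_pos: [535.5, 161.0, 55.8]
tool_rot: [-3.14, 0.0, 1.809]
force: [0.2, 0.3, -4.0]
width: 28.4
```

Call:
send_rows:
  rows:
    - {"x": 0,"y": 0,"z": -0.2,"roll": 0,"claw": 0.9}
    - {"x": 0,"y": 0,"z": -0.4,"roll": 0,"claw": 0.9}
    - {"x": 0,"y": 0,"z": -0.6,"roll": 0,"claw": 0.9}
    - {"x": 0,"y": 0,"z": -0.8,"roll": 0,"claw": 0.9}
    - {"x": 0,"y": 0,"z": -0.8,"roll": 0,"claw": 0.9}

```text
clock: 8.43
eef_pos: [536.2, 161.2, 49.1]
tool_rot: [-3.141, -0.0, 1.809]
force: [-0.2, 0.7, -3.3]
width: 28.1
```

Call:
send_rows:
  rows:
    - {"x": 0,"y": 0,"z": -0.1,"roll": 0,"claw": 0.9}
    - {"x": 0,"y": 0,"z": -0.2,"roll": 0,"claw": 0.9}
    - {"x": 0,"y": 0,"z": -0.2,"roll": 0,"claw": 0.9}
    - {"x": 0,"y": 0,"z": -0.2,"roll": 0,"claw": 0.9}

```text
clock: 8.77
eef_pos: [536.6, 161.3, 47.5]
tool_rot: [3.141, -0.0, 1.809]
force: [0.7, 0.0, -3.3]
width: 28.3
```

```bash
python3 m.py
```

```text
8.7667 [536.6 161.3  47.5] [ 3.141 -0.     1.809] 28.3 [ 0.7  0.  -3.3]
scene 1403 mid [536.6 158.7  53.4] len 158 yaw 0.238 tilt 0.003 cradle xy -0.4 -0.8
side 1188 mid [534.1 170.7  52.5] len 135 yaw 0.236 tilt 0.002 cradle xy -0.0 11.4
wrist 15648 mid [530.8 182.9  53.9] len 108 yaw 0.237 tilt 0.003 cradle xy -0.4 24.1
```

Call:
send_rows:
  rows:
    - {"x": 0,"y": 0,"z": -0.1,"roll": 0,"claw": 0.9}
    - {"x": 0,"y": 0,"z": -0.1,"roll": 0,"claw": 0.9}
    - {"x": 0,"y": 0,"z": -0.1,"roll": 0,"claw": 0.9}

```text
clock: 9.32
eef_pos: [536.8, 161.4, 47.2]
tool_rot: [3.14, -0.0, 1.809]
force: [0.6, -0.1, 5.2]
width: 28.0
```

Call:
send_rows:
  rows:
    - {"x": 0,"y": 0,"z": 0,"roll": 0,"claw": 0.6}
    - {"x": 0,"y": 0,"z": 0,"roll": 0,"claw": 0.55}
    - {"x": 0,"y": 0,"z": 0,"roll": 0,"claw": 0.5}
    - {"x": 0,"y": 0,"z": 0,"roll": 0,"claw": 0.4}
    - {"x": 0,"y": 0,"z": 0,"roll": 0,"claw": 0.3}

```text
clock: 9.73
eef_pos: [536.0, 161.1, 46.2]
tool_rot: [-3.141, 0.0, 1.809]
force: [0.6, 0.0, -1.1]
width: 59.4
```

Call:
send_rows:
  rows:
    - {"x": 0,"y": 0,"z": 0,"roll": 0,"claw": 0.15}
    - {"x": 0,"y": 0,"z": 0,"roll": 0,"claw": 0.1}
    - {"x": 0,"y": 0,"z": 0,"roll": 0,"claw": 0.1}

```text
clock: 9.98
eef_pos: [536.2, 161.2, 46.3]
tool_rot: [-3.142, -0.0, 1.809]
force: [-0.7, 0.1, -0.3]
width: 77.2
```

Call:
send_rows:
  rows:
    - {"x": 0,"y": 0,"z": 1,"roll": 0,"claw": 0.1}
    - {"x": 0,"y": 0,"z": 3,"roll": 0,"claw": 0.1}
    - {"x": 0,"y": 0,"z": 6,"roll": 0,"claw": 0.1}
    - {"x": 0,"y": 0,"z": 9,"roll": 0,"claw": 0.1}
    - {"x": 0,"y": 0,"z": 12,"roll": 0,"claw": 0.1}

```text
clock: 10.4
eef_pos: [535.9, 160.9, 168.2]
tool_rot: [-3.141, 0.0, 1.809]
force: [1.0, 0.6, 0.4]
width: 77.1
```

```bash
sed -i 's/^zt=.*/zt=53/' m.py; python3 m.py
```

```text
10.4 [535.9 160.9 168.2] [-3.141  0.     1.809] 77.1 [1.  0.6 0.4]
scene 1590 mid [536.7 158.8  53.2] len 158 yaw 0.237 tilt 0.002 cradle xy -0.2 -0.8
side 1862 mid [537.2 158.9  52.2] len 159 yaw 0.236 tilt 0.002 cradle xy 0.2 -0.8
wrist 6246 mid [535.2 158.1  51.8] len 158 yaw 0.237 tilt 0.0 cradle xy -1.9 -1.0
```

View pics/m_side_10.png

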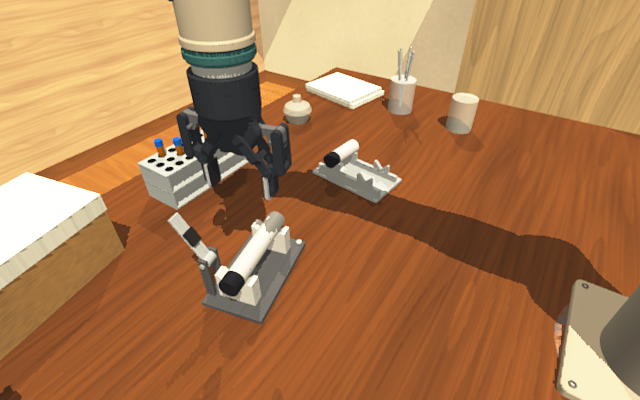

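The tube is seated at (255,252) with the strap open at (190,240). The fit puts it within 2 mm of centre. Next I'll go behind the strap with the fingers shut.

Call:
send_rows:
  rows:
    - {"x": 0,"y": 0,"z": 2.5,"roll": 0,"claw": 1}
    - {"x": 2.5,"y": 2,"z": 2.5,"roll": 0,"claw": 1}
    - {"x": 5,"y": 4,"z": 2.5,"roll": 0,"claw": 1}
    - {"x": 7.5,"y": 6,"z": 2.5,"roll": 0,"claw": 1}
    - {"x": 10.2,"y": 8,"z": 2.5,"roll": 0,"claw": 1}

```text
clock: 11.12
eef_pos: [638.0, 242.0, 189.8]
tool_rot: [-3.138, -0.0, 1.809]
force: [1.1, 1.0, -0.7]
width: 15.9
```

Call:
send_rows:
  rows:
    - {"x": 0,"y": 0,"z": 0,"roll": 0,"claw": 1}
    - {"x": 0,"y": 0,"z": -1.5,"roll": 0,"claw": 1}
    - {"x": 0,"y": 0,"z": -3.5,"roll": 0,"claw": 1}
    - {"x": 0,"y": 0,"z": -5.5,"roll": 0,"claw": 1}
    - {"x": 0,"y": 0,"z": -6.5,"roll": 0,"claw": 1}

```text
clock: 11.53
eef_pos: [635.6, 240.4, 122.1]
tool_rot: [-3.135, 0.001, 1.809]
force: [-0.4, -0.8, -0.2]
width: -0.1
```

```bash
python3 m.py
```

```text
11.5333 [635.6 240.4 122.1] [-3.135e+00  1.000e-03  1.809e+00] -0.1 [-0.4 -0.8 -0.2]
side 419 mid [562.2 222.3  53.1] len 41 yaw 149.557 tilt 4.277 cradle xy 39.5 55.0
wrist 122 mid [553.2 221.7  56.6] len 26 yaw 173.006 tilt -21.811 cradle xy 30.5 56.4
```

```bash
ls pics
```

```text
a.png
a0.png
b.png
c.png
m_scene_10.png
m_scene_12.png
m_scene_6.png
m_scene_7.png
m_scene_9.png
m_side_10.png
m_side_12.png
m_side_6.png
m_side_7.png
m_side_9.png
m_wrist_10.png
m_wrist_12.png
m_wrist_6.png
m_wrist_7.png
m_wrist_9.png
```

Call:
send_rows:
  rows:
    - {"x": -1.2,"y": -0.3,"z": 0,"roll": 0,"claw": 1}
    - {"x": -2.4,"y": -0.6,"z": 0,"roll": 0,"claw": 1}
    - {"x": -3.4,"y": -0.8,"z": 0,"roll": 0,"claw": 1}
    - {"x": -4.2,"y": -1,"z": 0,"roll": 0,"claw": 1}
    - {"x": -5,"y": -1.2,"z": 0,"roll": 0,"claw": 1}

```text
clock: 12.25
eef_pos: [588.6, 229.4, 127.6]
tool_rot: [3.139, -0.0, 1.809]
force: [0.4, 0.7, 6.3]
width: 0.1
```

Call:
send_rows:
  rows:
    - {"x": -0.7,"y": -0.2,"z": 0,"roll": 0,"claw": 1}
    - {"x": -1.4,"y": -0.3,"z": 0,"roll": 0,"claw": 1}
    - {"x": -2.1,"y": -0.5,"z": 0,"roll": 0,"claw": 1}
    - {"x": -2.8,"y": -0.7,"z": 0,"roll": 0,"claw": 1}
    - {"x": -3.4,"y": -0.8,"z": 0,"roll": 0,"claw": 1}

```text
clock: 12.67
eef_pos: [553.2, 220.7, 126.2]
tool_rot: [-3.141, 0.0, 1.809]
force: [-0.5, -0.2, 0.9]
width: -0.2
```

```bash
python3 - <<'E'
from h import *
im,d=ctrl.get_image("side")
cv2.imwrite("pics/p.png",im)
E
```

```text
(no output)
```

View pics/p.png

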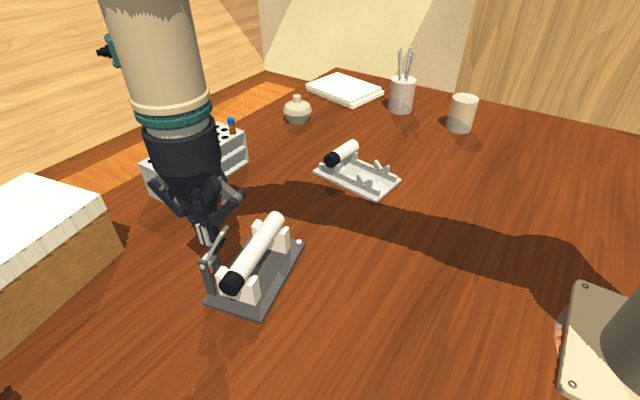

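The strap, from (207,265) to (226,232), now leans past upright towards the tube. I'll push slightly more, then back off and up.

Call:
send_rows:
  rows:
    - {"x": -0.7,"y": -0.2,"z": 0,"roll": 0,"claw": 1}
    - {"x": -1.3,"y": -0.3,"z": 0,"roll": 0,"claw": 1}
    - {"x": -0.5,"y": -0.1,"z": 1.5,"roll": 0,"claw": 1}
    - {"x": 1,"y": 0.2,"z": 4,"roll": 0,"claw": 1}
    - {"x": 3,"y": 0.7,"z": 7,"roll": 0,"claw": 1}

```text
clock: 13.13
eef_pos: [581.6, 227.5, 195.4]
tool_rot: [-3.135, 0.001, 1.809]
force: [1.4, 0.9, -0.3]
width: -0.2
```

Call:
send_rows:
  rows:
    - {"x": 2,"y": 3,"z": 1,"roll": 0,"claw": 1}
    - {"x": 4,"y": 6,"z": 2,"roll": 0,"claw": 1}
    - {"x": 5,"y": 9,"z": 3,"roll": 0,"claw": 1}
    - {"x": 5,"y": 9,"z": 3,"roll": 0,"claw": 1}
    - {"x": 5,"y": 9,"z": 3,"roll": 0,"claw": 1}

```text
clock: 13.55
eef_pos: [633.7, 320.9, 225.9]
tool_rot: [3.141, -0.001, 1.813]
force: [0.4, -1.4, -0.7]
width: -0.4
```

Call:
send_rows:
  rows:
    - {"x": 0,"y": 0,"z": 0,"roll": 0,"claw": 1}
    - {"x": 0,"y": 0,"z": 0,"roll": 0,"claw": 1}
    - {"x": 0,"y": 0,"z": 0,"roll": 0,"claw": 1}
    - {"x": 0,"y": 0,"z": 0,"roll": 0,"claw": 1}
    - {"x": 0,"y": 0,"z": 0,"roll": 0,"claw": 1}

```text
clock: 13.97
eef_pos: [634.2, 317.4, 226.4]
tool_rot: [-3.141, 0.0, 1.808]
force: [0.6, -0.3, -0.2]
width: -0.1
```

Call:
send_rows:
  rows:
    - {"x": 0,"y": 0,"z": 0,"roll": 0,"claw": 1}
    - {"x": 0,"y": 0,"z": 0,"roll": 0,"claw": 1}
    - {"x": 0,"y": 0,"z": 0,"roll": 0,"claw": 1}
    - {"x": 0,"y": 0,"z": 0,"roll": 0,"claw": 1}
    - {"x": 0,"y": 0,"z": 0,"roll": 0,"claw": 1}

```text
clock: 14.38
eef_pos: [634.2, 318.2, 226.3]
tool_rot: [3.142, -0.0, 1.809]
force: [-0.0, -0.1, 0.7]
width: -0.0
```

Call:
send_rows:
  rows:
    - {"x": 0,"y": 0,"z": 0,"roll": 0,"claw": 1}
    - {"x": 0,"y": 0,"z": 0,"roll": 0,"claw": 1}
    - {"x": 0,"y": 0,"z": 0,"roll": 0,"claw": 1}
    - {"x": 0,"y": 0,"z": 0,"roll": 0,"claw": 1}
    - {"x": 0,"y": 0,"z": 0,"roll": 0,"claw": 1}

```text
clock: 14.8
eef_pos: [634.2, 318.2, 226.3]
tool_rot: [3.142, -0.0, 1.809]
force: [0.1, -0.4, -0.1]
width: -0.0
```

```bash
sed -i 's/^zt=53/zt=53;e=np.array([537,159,53.])/' m.py; python3 m.py; python3 - <<'E'
from h import *
im,d=ctrl.get_image("side");cv2.imwrite("pics/q.png",im)
P=pts("side",d,np.ones(d.shape,bool));q=P[:,:2]-[536.8,159.6];c,s=.9718,.2358
x=c*q[:,0]+s*q[:,1];y=-s*q[:,0]+c*q[:,1]
m=(np.abs(y-55)<7)&(x>-32)&(x<30)&(P[:,2]>64)&(P[:,2]<110)
f=np.polyfit(x[m],P[m,2],1);print('strap top',m.sum(),'angle',-np.arctan(f[0]),'z at 0',f[1])
E
```

```text
14.8 [634.2 318.2 226.3] [ 3.142 -0.     1.809] -0.0 [ 0.1 -0.4 -0.1]
scene 1527 mid [536.9 158.5  53.2] len 158 yaw 0.237 tilt 0.003 cradle xy -0.2 -1.1
side 1512 mid [537.  159.5  52.2] len 158 yaw 0.236 tilt 0.002 cradle xy 0.2 -0.2
wrist 1658 mid [535.1 164.7  53.8] len 147 yaw 0.236 tilt 0.001 cradle xy -0.4 5.4
strap top 338 angle -0.00021945140585205385 z at 0 76.63120688548935
```

View pics/q.png

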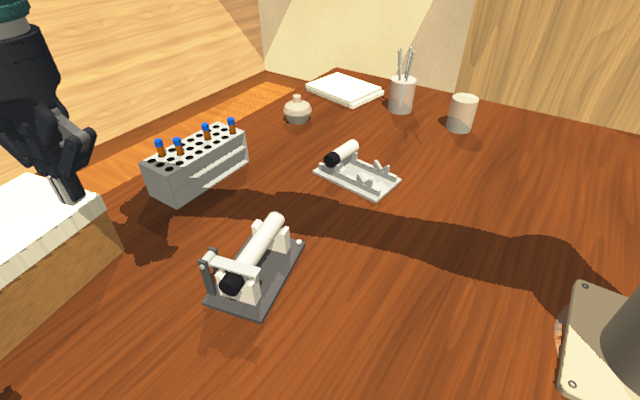

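The strap lies level over the tube at (235,268), and the short tube is untouched at (341,153). The gripper shows near the box edge at (70,195). The force there is about zero, but I'll lift clear before handing in.

Call:
send_rows:
  rows:
    - {"x": 0,"y": 0,"z": 2,"roll": 0,"claw": 1}
    - {"x": 0,"y": 0,"z": 4,"roll": 0,"claw": 1}
    - {"x": 0,"y": 0,"z": 4,"roll": 0,"claw": 1}
    - {"x": 0,"y": 0,"z": 4,"roll": 0,"claw": 1}
    - {"x": 0,"y": 0,"z": 4,"roll": 0,"claw": 1}

```text
clock: 15.57
eef_pos: [633.8, 318.1, 265.7]
tool_rot: [-3.141, -0.0, 1.809]
force: [0.1, 0.6, -0.4]
width: -0.2
```

```bash
python3 -c "
from cell import ctrl
print(ctrl.read_state()['force'], ctrl.finish_job())"
```

```text
the job is handed in; nothing more can be done
[ 0.11559855  0.58575365 -0.43725184] None
```

I moved the long tube from the rest into the cradle's V-blocks, released it once it touched, swung the strap over onto it and backed the arm away. I handed the job in at about 15.6 s of the 48 s allowed; no verdict was reported.

| Last check | Measured | Limit |
|---|---|---|
| Tube off the groove centre line | within 0.4 mm | 8 mm |
| Tube off midway between the blocks | about 1 mm | 20 mm |
| Tube axis height | 52–54 mm | 45–61 mm |
| Tube angle to the grooves | within 0.002 rad | 0.17 rad |
| Strap angle | 0.00 rad | -0.1 to 0.12 rad |
| Force on the arm | under 1 N | touching nothing |

- **Disagreement:** the wrist camera put the tube 5 mm off midway, but it saw only 147 mm of the tube. The other two cameras saw nearly all of it and agreed.
- **Failed check:** one tube measurement, taken just before pushing the strap, gave nonsense because the search window was centred on the tool. I ignored it and corrected the window for the last check.
- **Short tube:** it looks unmoved in the last picture. I did not measure its position again.

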